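# Ready the tortilla press

### The arm

A 6-joint arm with a two-finger parallel gripper is mounted at the origin on the work surface. World frame = base frame: x ahead of the robot, y to its left, z up, the work surface at z = 0. Lengths are in m, angles in rad, forces in N, time in s.
With the tool pointing down it reaches from about 0.225 to 0.875 m from the base axis. Payload 3.4 kg.
Tool frame: the origin (TCP) lies on the centre line of the jaws, within the pads' length; the fingertips stand 17 mm ahead of it and the grasp point (between the pads) lies 2 mm behind it; z points along the fingers, y is the line along which they close (so a half turn about z gives the same grasp; the last joint's range is limited). The gripper opens to 85 mm and grips with 20 to 120 N. Pads are 22 mm wide; open, the fingers measure 114 mm over their backs; the gripper's body (76 mm by 85 mm) begins 54 mm behind the grasp point. The pads swing forward as they close: fully open they stand 13 mm farther back than shut.
Start: joints at [-1.307, 0.276, 1.505, -0, 1.361, -0.121], TCP at [0.216, -0.533, 0.248] pointing down, gripper open.
Joint ranges: [-2.89, 2.89], [-0.75, 2.08], [0.22, 2.7], [-1.18, 4.32], [0.11, 2.71], [-2.7, 2.7]. Speed limits (rad/s): [2.57, 2.57, 3.14, 3.14, 3.14, 3.14].

### API

Orientations are given as a unit quaternion [w, x, y, z].
In Python, from rig import manip gives the robot as it stands.
- The arm moves only by the tool move_arm, never from a script. Its argument "steps" is one flat list of numbers, 7 for each row, row after row: the turn, a rotation vector about the world's x, y, z normalised to -1 to 1, where 1 is 360 degrees, then the shift along the world's x, y, z normalised to -1 to 1, where 1 is 1 m, then the opening, from -1 (shut) to 1 (fully open). A call has exactly 10 rows; each row is the pose to reach, as a shift and turn from the pose commanded when the call began, turning the shorter way round; what a row does not reach only later rows make up. A row lasts 1/10 s, in which the tool goes at most 50 mm and 8.59 degrees, less where a joint would pass 70% of its speed; a pose out of reach is approached as far as the arm can. A call with a number of a shift or a turn outside -1 to 1 is refused whole. A call with a gripper value outside its range is refused whole. The fingers move at their own pace and stop on an object; "squeeze" is the grip in N (left out, the last holds). Time passes only in rows, so rows that repeat a pose let the fingers close, or fill a call up. It gives the time, the measured TCP pose, the force, the opening and the grip force at its end, in the units of the state.
- manip.get_state(): the state, without advancing time (a new reading comes with each control period).
- manip.get_image(name): name is "scene" or "top"; returns a dict with "pixels" (420x560x3 uint8, blue, green, red), "fx", "fy", "cx", "cy" (pixels), "R" (3x3) and "t" (3): a world point X has camera coordinates R X + t. Camera axes: x right, y down, z forward; pixel columns grow to the right and rows downward; lengths in m; the calibration is good to about 2 mm. A picture is of the moment at which its call begins. There is no depth.
- manip.sign_off(): hands the job in; it is judged then, once.
The state is a dict: "clock": time; "qpos": joint angles; "qd": joint speeds; "effort": joint torques, N m; "position": TCP position; "ee_rot": TCP orientation; "contact_force": force on the tool from outside, world axes, zero at the start; "moment": the same for the moment, N m; "width": finger opening in m; "gripper_force": force on a finger pad.
Only numpy, scipy, OpenCV 4.12 (cv2) and the standard library are available. Lean on these libraries where they do the work, as an engineer would, in place of code of your own. Each camera call takes 0.05 s, during which the arm holds its last target. There are 200 camera calls.

### The job

Get the tortilla press ready to use: first lay the wooden pestle that lies on its lid gently into the two saddles of its wooden rest under the wire rack, then swing the press's handle off the lid and all the way out to its stop, and then open the lid until it meets its stop. Leave everything open and put away like that, and do not shift or knock over anything else on the ledge.

Things in the scene. Friction and masses are not known exactly. Their poses are not given: they have to be found in the camera images.
- press: Steel tortilla press, fixed. Origin: centre of its round base, on the ledge. x: from the swing-handle end (front, -x) to the lid-hinge end (+x); z up. Base and lid are discs 210 mm across; closed lid top 36 mm above the ledge. Handle bracket 72 mm high, at x = -128 mm. It stands roughly sideways to the robot, left or right of the rack.
- lid (a joint): Lid angle, rad: 0 closed flat, grows as its front rises and tips back over the hinge; stop at 1.75 (100 degrees). Lid 0.5 kg with little friction: let go below about 1.2 it falls shut, above that it stays. About 5 N at the knob moves it. While the swing handle lies over it the lid is locked: never lift it then.
- lid_hinge (a point): Point on the lid's hinge axis (which is parallel to the press's y axis), 31 mm above the ledge, at x = +118 mm, y = 0 of the press.
- lid_knob (a point): Centre of the lid's wooden roller grip, 34 mm in diameter, 26 mm long, turning freely on an axle parallel to the hinge axis, on a 12 mm stem. From the hinge axis 198 mm to the front and 35 mm up (lid closed), 55 mm to press +y; 66 mm above the ledge when closed. Moves with the lid. Pinch its flat ends along press y from above; lid turns, fingers need not.
- swing (a joint): Angle of the swing handle, rad: 0 lies flat over the lid pointing to press +x, 1.57 upright, stop at 2.5, leaning outwards off the front, 53 degrees past upright. Stiff pivot (0.12 N m): it stays where it is left. Starts between 0 and 0.35.
- swing_pivot (a point): Point on the swing handle's pivot axis (parallel to the press's y axis), 66 mm above the ledge, at x = -128 mm, y = 0 of the press, between two 6 mm bracket plates 36 mm apart outside.
- swing_grip (a point): Centre of the wooden roller grip at the end of the swing handle, 82 mm from the pivot: 34 mm in diameter, 26 mm long, turning freely on an axle parallel to the pivot; the handle itself is a 12 mm bar. Pinch the roller's flat ends along press y from above; the handle then swings while the fingers need not turn.
- pestle_mid (a point): Centre of the loose wooden pestle, 150 mm long, lying along its x axis, 0.11 to 0.23 kg. Octagonal, both ends alike: each end is a head 50 mm across and 35 mm long, the waist between is 80 mm long and 30 mm across. It starts on the closed press lid, behind the tip of the swing handle, roughly crosswise to the press (along press y), its centre 61 mm above the ledge.
- rest_seat (a point): Where the pestle's centre must lie in its fixed wooden rest, 65 mm above the ledge. x: along the rest and the pestle (either way round), pointing to the back of the rack. Rest 160 x 76 mm: two saddles 35 mm long, centred 60.5 mm either side, floor 40 mm, cheeks to 56 mm above the ledge, 60 mm apart inside; 86 mm free between the saddles over a 12 mm high plinth.
- rack_edge (a point): Middle of the front edge of the fixed wire rack over the rest, at the deck's underside, 250 mm above the ledge. x: from the open front to the back. Deck 190 mm wide, 120 mm deep, crockery on its back half to 300 mm; legs only 115 mm behind the edge, 90 mm either side. The seat is about 50 mm behind the edge: come in from the front, gripper leaning back 30 to 45 degrees from vertical.
- pestle: The loose pestle's own frame: origin 25 mm below point pestle_mid when lying as at the start; use point pestle_mid for grasping.
- rest: The pestle rest. Origin: centre of its underside.
- molcajete: Bystander: grey basalt molcajete, 156 mm across, 105 mm high, on a fixed cork trivet 12 mm thick. Origin: centre of its underside.
- jar: Bystander: empty green glass jar, 72 mm across, 110 mm high. Origin: centre of its underside.
- spoon_holder: Bystander: white ceramic spoon holder, 130 x 85 mm, 33 mm high with its spoon. Origin: centre of its underside.
- salt_cellar: Bystander: terracotta salt cellar, 76 mm across, 65 mm high. Origin: centre of its underside.
- pepper_mill: Bystander: wooden pepper mill, 54 mm across, 150 mm high. Origin: centre of its underside.
- cruet: Bystander: amber glass oil cruet, 52 mm across, 180 mm high. Origin: centre of its underside.
Not all that is in view belongs to the job. Leave any pink or yellow look-alike of the rest alone.

How it is judged:
On the way, in this order (a step that is already met when the one before it is completed fails the run):
1. the pestle lies in both saddles of its rest and is let go (horizontal distance between pestle_mid and rest_seat below 0.02 m and z of pestle_mid in the frame of rest_seat between -0.007 and 0.007 m and angle between the x axis of pestle_mid and the x axis of rest_seat, either way round below 0.2 rad and contact force between the fingers and pestle below 0.1 N and linear speed of pestle below 0.03 m/s), for 0.2 s.
2. the swing handle is swung out to its stop (value of joint swing above 2.35 rad), for 0.2 s.
3. the lid is open at its stop (value of joint lid above 1.69 rad), for 0.2 s.
At the end, for the whole second after the job is handed in: The pestle lies still and released in both saddles of the rest (centre within 20 mm of the seat point across and 7 mm in height, axis within 0.2 rad of the rest's), the swing handle is within 0.15 rad of its stop (above 2.35 rad), and the lid is at rest within 0.06 rad of its stop (above 1.69 rad) (all of step 1 and value of joint swing above 2.35 rad and value of joint lid above 1.69 rad and velocity of joint lid between -0.05 and 0.05 rad/s); the robot touches nothing.
It fails at once if the lid is lifted (over 0.12 rad) while the swing handle is not out at its stop (below 2.3 rad) (value of joint lid above 0.12 rad and value of joint swing below 2.3 rad).
It fails at once if the pestle is dropped (falls free of the fingers faster than 0.4 m/s) (linear speed of pestle above 0.4 m/s and contact force between the fingers and pestle below 0.1 N).
It fails at once if the pestle is rammed into the rest (over 40 N) (contact force between pestle and rest above 40 N).
It fails at once if a bystander is shifted by more than 30 mm or tipped over 0.4 rad (distance of any of molcajete, jar, spoon_holder, salt_cellar, pepper_mill, cruet from where it was at the start of the episode above 0.03 m or angle between any of molcajete, jar, spoon_holder, salt_cellar, pepper_mill, cruet's own z axis and vertical above 0.4 rad).
It also fails if it takes over 72 s, if anything falls off the work surface, if the arm or the gripper's body presses on something with over 40 N, if the wrist force passes 120 N, or if a joint passes its speed limit or range.

## Working session

There is one attempt and no reset: what is moved stays moved. The work goes in short steps, Python scripts to look and compute and a tool call to move; the robot and the scene stay as the last step left them, time stands still between calls to the robot, and variables do not carry over. Pictures are saved under pics/ and viewed, at most 10 in all, crops included, and the job is handed in when it is done.

Besides the shell and the picture viewer there is one more tool, called after "Emit:" in YAML: its name, and indented under it one key for each argument. move_arm: Moves the arm, as the interface text tells. Scaled input: -1 to 1 covers 1 m each way for a shift and 360 degrees each way for a turn. Its arguments: {"type":"object","properties":{"steps":{"type":"array"},"squeeze":{"type":"number"}},"required":["steps"]}

```bash
ls; mkdir -p pics
cat > h.py <<'E'
import numpy as np,cv2,json
from rig import manip
def grab(n,f=None):
    d=manip.get_image(n); d={k:np.array(v) if k in('pixels','R','t') else v for k,v in d.items()}
    if f: cv2.imwrite('pics/'+f,d['pixels'])
    return d
def ray(d,u,v,z):
    R,t=d['R'],d['t']; c=-R.T@t
    w=R.T@np.array([(u-d['cx'])/d['fx'],(v-d['cy'])/d['fy'],1.]); return c+w*(z-c[2])/w[2]
def proj(d,X):
    p=d['R']@np.array(X)+d['t']; return d['fx']*p[0]/p[2]+d['cx'],d['fy']*p[1]/p[2]+d['cy']
def save(d,n): np.savez(n,**d)
E
python3 - <<'E'
from h import *
for n in('scene','top'):
    d=grab(n); save(d,n+'0'); cv2.imwrite('pics/%s0.png'%n,cv2.resize(d['pixels'],(784,588),interpolation=cv2.INTER_CUBIC)); print(n,-d['R'].T@d['t'],d['fx'])
E
```

```text
pics
scene [ 1.19723274 -0.73833491  1.24881286] 492.26100106893125
top [0.4186009  0.04172941 1.4496038 ] 450.0033453342058
```

View pics/scene0.png

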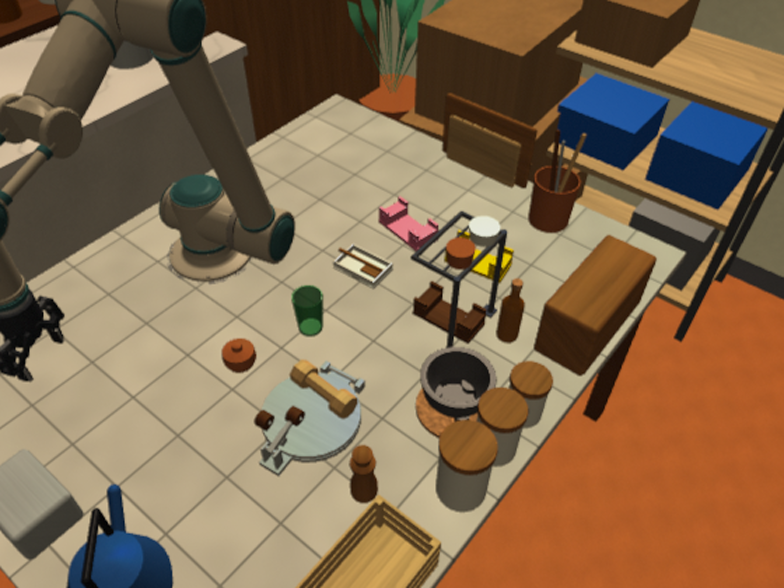

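View pics/top0.png

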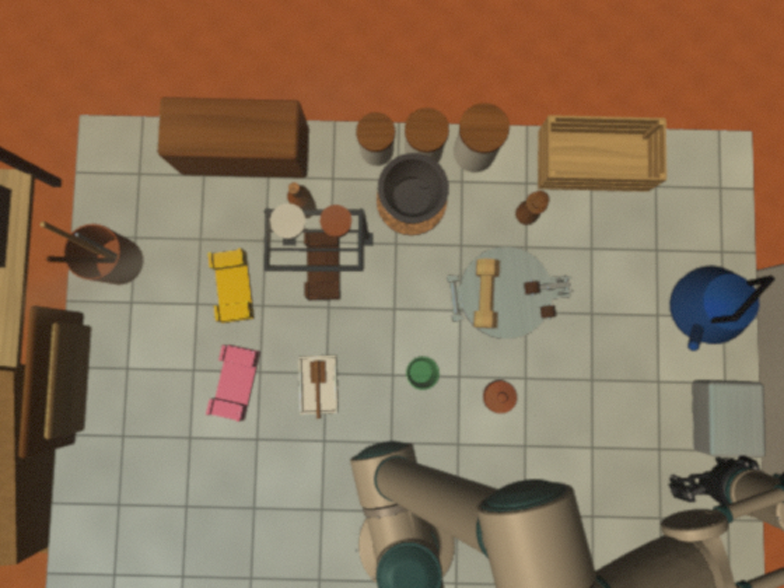

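The scene shows the press at right of the rack: in the top view (784 px wide) the pestle is at (486,293), the swing grip at (531,287), the knob at (548,312), the brown rest at (323,265) and the rack's front edge on v≈268. I'll measure with masks.

Run:
```python
from h import *
a=dict(np.load('top0.npz'));b=dict(np.load('scene0.npz'))
p=a['pixels'][165:260,170:425]; q=b['pixels'][130:345,160:380]
cv2.imwrite('pics/c1.png',cv2.resize(p,None,fx=3.1,fy=3.1,interpolation=cv2.INTER_CUBIC))
cv2.imwrite('pics/c2.png',cv2.resize(q,None,fx=2.75,fy=2.75,interpolation=cv2.INTER_CUBIC))
for nm,d in(('top',a),('scene',b)):
    hsv=cv2.cvtColor(d['pixels'],cv2.COLOR_BGR2HSV)
    s=1.4
    box={'top':{'pestle':(465,255,505,332),'rest':(300,230,345,302),'grip':(522,278,541,296),'knob':(538,302,558,322)},
         'scene':{'pestle':(285,355,362,420),'rest':(410,280,490,342),'grip':(284,403,306,428),'knob':(253,408,276,432)}}[nm]
    for k,(x0,y0,x1,y1) in box.items():
        lo,hi={'pestle':((8,90,90),(28,255,255))}.get(k,((0,70,15),(20,255,140)))
        m=cv2.inRange(hsv,lo,hi); M=np.zeros_like(m); sl=np.s_[int(y0/s):int(y1/s),int(x0/s):int(x1/s)]; M[sl]=m[sl]
        cs,_=cv2.findContours(M,0,2); c=max(cs,key=cv2.contourArea); r=cv2.minAreaRect(c); mo=cv2.moments(c)
        ctr=(mo['m10']/mo['m00'],mo['m01']/mo['m00'])
        print(nm,k,np.round(ctr,1),np.round(r[0],1),np.round(r[1],1),round(r[2],1),[np.round(ray(d,*r[0],z),4) for z in (.04,.061,.066)])
```

```text
top pestle [347. 209.] [347. 209.] [15.2 48.3] 1.6 [array([ 0.5622, -0.1664,  0.04  ]), array([ 0.56  , -0.1633,  0.061 ]), array([ 0.5595, -0.1626,  0.066 ])]
top rest [229.9 203.6] [229.5 203. ] [25. 20.] -0.0 [array([0.5722, 0.204 , 0.04  ]), array([0.57  , 0.2016, 0.061 ]), array([0.5694, 0.201 , 0.066 ])]
top grip [379.5 205. ] [379.4 205. ] [7.4 9.7] 80.5 [array([ 0.5774, -0.2684,  0.04  ]), array([ 0.575 , -0.2638,  0.061 ]), array([ 0.5745, -0.2627,  0.066 ])]
top knob [391.  222.2] [391.5 222.5] [7. 9.] 90.0 [array([ 0.5231, -0.3066,  0.04  ]), array([ 0.5215, -0.3014,  0.061 ]), array([ 0.5212, -0.3001,  0.066 ])]
scene pestle [229.2 274.6] [229.8 274.9] [49.6 16.4] 36.9 [array([ 0.5422, -0.1485,  0.04  ]), array([ 0.5536, -0.1588,  0.061 ]), array([ 0.5563, -0.1612,  0.066 ])]
scene rest [309.3 219.2] [311.3 217.3] [32.9 27.8] 27.9 [array([0.5915, 0.1957, 0.04  ]), array([0.602 , 0.1795, 0.061 ]), array([0.6045, 0.1757, 0.066 ])]
scene grip [209.9 296.2] [210.  296.5] [11.2 10.7] 26.6 [array([ 0.5502, -0.2413,  0.04  ]), array([ 0.5614, -0.2499,  0.061 ]), array([ 0.5641, -0.252 ,  0.066 ])]
scene knob [187.5 299.4] [187.7 299.7] [11.9 12.5] 33.7 [array([ 0.5082, -0.2898,  0.04  ]), array([ 0.5201, -0.2976,  0.061 ]), array([ 0.523 , -0.2995,  0.066 ])]
```

View pics/c1.png

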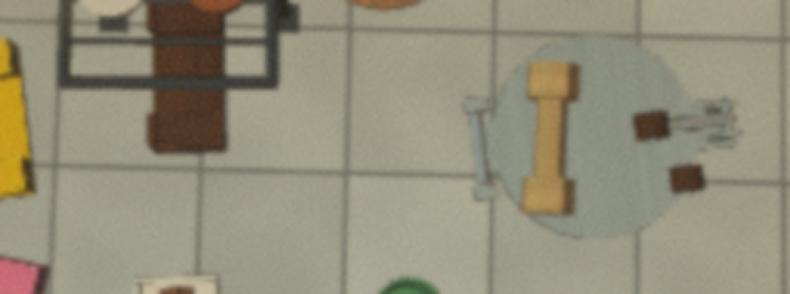

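View pics/c2.png

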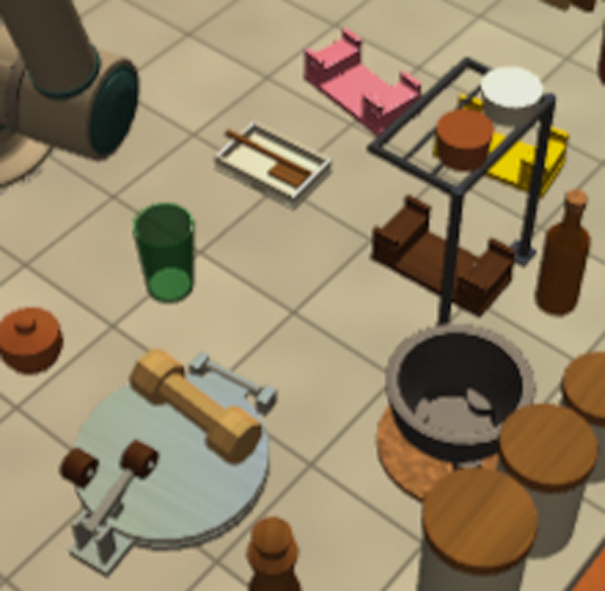

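Pestle, press, grip (c1 650,125) and knob (c1 687,178) are clear. The rest is dark, with its back half under the deck, so I'll enlarge and brighten it, and fit the press disc and axis.

Run:
```python
from h import *
a=dict(np.load('top0.npz'));b=dict(np.load('scene0.npz'))
br=lambda x:cv2.LUT(x,(255*(np.arange(256)/255)**.5).astype(np.uint8))
p=br(a['pixels'][140:220,180:275]); q=br(b['pixels'][145:250,285:385])
P=cv2.resize(p,None,fx=4,fy=4,interpolation=cv2.INTER_CUBIC);Q=cv2.resize(q,None,fx=4,fy=4,interpolation=cv2.INTER_CUBIC)
I=np.zeros((420,790,3),np.uint8);I[:320,:380]=P;I[:420,385:785]=Q;cv2.imwrite('pics/c3.png',I)
C1=lambda u,v,z:ray(a,170+u/3.1,165+v/3.1,z)
C2=lambda u,v,z:ray(b,160+u/2.75,130+v/2.75,z)
print('hinge',C1(478,103,.031),C1(485,193,.031),C2(200,364,.031),C2(266,402,.031))
def tri(ua,ub):
    A=[];
    for d,(u,v) in((a,ua),(b,ub)):
        K=np.array([[d['fx'],0,d['cx']],[0,d['fy'],d['cy']],[0,0,1]]);A.append(K@np.c_[d['R'],d['t']])
    X=cv2.triangulatePoints(A[0],A[1],np.array(ua,float),np.array(ub,float)).ravel();return X[:3]/X[3]
print('grip',tri((379.4,205),(210,296.5)),'knob',tri((391.3,222.3),(187.6,299.6)),'pestle',tri((347,209),(229.6,274.8)))
hsv=cv2.cvtColor(a['pixels'],cv2.COLOR_BGR2HSV)
print('disc hsv',hsv[222,366],hsv[250,420],'floor')
for n,u in(('pestle ends',((552,62),(549,213))),):print(n,C1(*u[0],.07),C1(*u[1],.07))
# disc edge points (c1) at lid top
pts=np.array([C1(*u,.036)[:2] for u in((500,110),(512,80),(545,48),(590,36),(640,48),(672,70),(500,180),(520,212),(550,230),(590,239),(630,232),(665,205))])
A=np.c_[2*pts,np.ones(len(pts))];s=np.linalg.lstsq(A,(pts**2).sum(1),rcond=None)[0];print('disc',s[:2],np.sqrt(s[2]+s[0]**2+s[1]**2))
for n,u in(('rackfront L',(62,84)),('R',(276,84))):print(n,C1(*u,.254))
```

```text
hinge [ 0.59580141 -0.09495114  0.031     ] [ 0.50370883 -0.10350728  0.031     ] [ 0.51192057 -0.10375566  0.031     ] [ 0.60326698 -0.09604753  0.031     ]
grip [ 0.57277079 -0.25886399  0.08246221] knob [ 0.52201603 -0.29947841  0.06535148] pestle [ 0.55842281 -0.16276816  0.07000065]
disc hsv [ 42  26 147] [ 27  35 160] floor
pestle ends [ 0.63396166 -0.16444349  0.07      ] [ 0.48310928 -0.16309481  0.07      ]
disc [ 0.56293615 -0.21276547] 0.10355162534127423
rackfront L [0.57570055 0.2861028  0.254     ]
R [0.5802155  0.10129626 0.254     ]
```

View pics/c3.png

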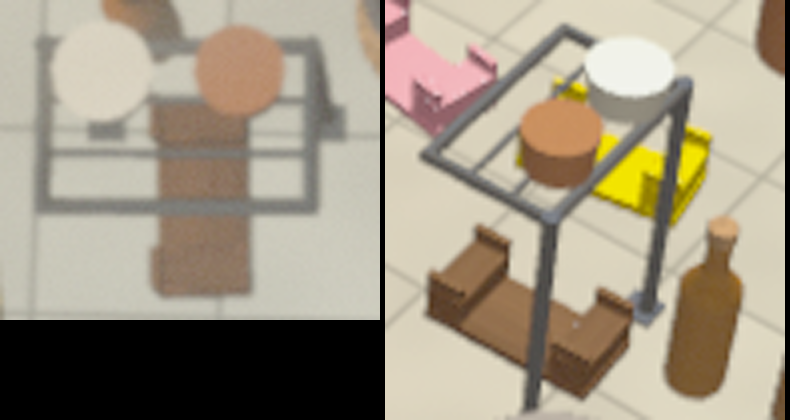

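Run:
```python
from h import *
a=dict(np.load('top0.npz'));b=dict(np.load('scene0.npz'))
L=lambda u,v,z:ray(a,180+u/4,140+v/4,z).round(4)
S=lambda u,v,z:ray(b,285+(u-385)/4,145+v/4,z).round(4)
print('top: FR base',L(252,295,0),'FL top',L(152,292,.056),'FL base',L(152,295,0),'R edge up',L(250,130,0), 'L plinth',L(160,245,.012),L(161,110,.012))
print('scene: FR base',S(427,314,0),'BR base',S(585,398,0),'FL top',S(483,229,.056),'FR top',S(431,274,.056),'BL top in',S(600,291,.056),'BR top out',S(585,365,.056),'BLtop out',S(632,308,.056))
print('edge scene',S(425,154,.254),S(552,216,.254))
for n,(u,v) in dict(jar=(302,235+30),):pass
from rig import manip; s=manip.get_state(); print(s['ee_rot'],s['position'],s['width'])
```

```text
top: FR base [0.5427 0.1638 0.    ] FL top [0.5384 0.2368 0.056 ] FL base [0.5408 0.2446 0.    ] R edge up [0.6776 0.1697 0.    ] L plinth [0.5802 0.2379 0.012 ] [0.6901 0.2411 0.012 ]
scene: FR base [0.547  0.1696 0.    ] BR base [0.7031 0.179  0.    ] FL top [0.5537 0.2352 0.056 ] FR top [0.5515 0.1661 0.056 ] BL top in [0.6702 0.2392 0.056 ] BR top out [0.706  0.1657 0.056 ] BLtop out [0.7009 0.2402 0.056 ]
edge scene [0.5821 0.108  0.254 ] [0.6906 0.115  0.254 ]Traceback (most recent call last):
  File "<stdin>", line 8, in <module>
ValueError: too many values to unpack (expected 2)
```

```bash
cat >> h.py <<'E'
from scipy.spatial.transform import Rotation as Ro
def RT(lean,head,flip=1):
    c,s=np.cos(np.radians(head)),np.sin(np.radians(head)); l=np.radians(lean)
    z=np.array([np.sin(l)*c,np.sin(l)*s,-np.cos(l)]); y=flip*np.array([-s,c,0]); return np.c_[np.cross(y,z),y,z]
def cur():
    s=manip.get_state(); q=np.array(s['ee_rot']).ravel(); return s,Ro.from_quat(q[[1,2,3,0]])
def plan(p,R):
    s,r=cur(); rv=(Ro.from_matrix(R)*r.inv()).as_rotvec()
    print('turn',(rv/2/np.pi).round(4),'deg',np.degrees(np.linalg.norm(rv)).round(1),'shift',(np.array(p)-s['position']).round(4))
E
python3 - <<'E'
from h import *
s,r=cur(); print(s['ee_rot'],s['position'],s['width'],s['qpos']); print(r.as_matrix().round(3))
for f in(1,-1): plan((.47,-.163,.19),RT(36,-.5,f))
E
```

```text
[-8.58784729e-04  9.81545239e-01  1.91228150e-01 -4.22134310e-05] [ 0.21572922 -0.53251235  0.24749261] 0.08516763042606545 [-1.30699653e+00  2.76575823e-01  1.50602775e+00  3.91562497e-05
  1.36070830e+00 -1.21035011e-01]
[[ 0.927  0.375 -0.   ]
 [ 0.375 -0.927  0.002]
 [ 0.    -0.002 -1.   ]]
turn [-0.1361 -0.0263  0.4182] deg 158.6 shift [ 0.2543  0.3695 -0.0575]
turn [ 0.0185 -0.0989 -0.0606] deg 42.3 shift [ 0.2543  0.3695 -0.0575]
```

Emit:
move_arm:
  steps: [0.0185, -0.0989, -0.0606, 0.27, 0.37, -0.076, 0.45, 0.0185, -0.0989, -0.0606, 0.27, 0.37, -0.076, 0.45, 0.0185, -0.0989, -0.0606, 0.27, 0.37, -0.076, 0.45, 0.0185, -0.0989, -0.0606, 0.27, 0.37, -0.076, 0.45, 0.0185, -0.0989, -0.0606, 0.27, 0.37, -0.076, 0.45, 0.0185, -0.0989, -0.0606, 0.27, 0.37, -0.076, 0.45, 0.0185, -0.0989, -0.0606, 0.27, 0.37, -0.076, 0.45, 0.0185, -0.0989, -0.0606, 0.27, 0.37, -0.076, 0.45, 0.0185, -0.0989, -0.0606, 0.27, 0.37, -0.076, 0.45, 0.0185, -0.0989, -0.0606, 0.27, 0.37, -0.076, 0.45]
  squeeze: 40

```text
clock: 1.1
position: [0.4861, -0.157, 0.171]
ee_rot: [-0.0, 0.951, -0.001, 0.308]
contact_force: [0.4, -0.2, -0.1]
width: 0.062
gripper_force: 0.0
```

Run:
```python
from h import *
s,r=cur();print(s['position'],s['width'],s['contact_force'])
plan((.560,-.163,.067),RT(36,-.5,-1))
```

```text
[ 0.48611143 -0.15702292  0.17101288] 0.0620416738286901 [ 0.40094287 -0.21397283 -0.12129795]
turn [-0.0002 -0.0003 -0.001 ] deg 0.4 shift [ 0.0739 -0.006  -0.104 ]
```

Emit:
move_arm:
  steps: [0, 0, 0, 0.012, 0, -0.017, 0.45, 0, 0, 0, 0.025, 0, -0.035, 0.45, 0, 0, 0, 0.037, 0, -0.052, 0.45, 0, 0, 0, 0.049, 0, -0.07, 0.45, 0, 0, 0, 0.058, 0, -0.082, 0.45, 0, 0, 0, 0.066, 0, -0.094, 0.45, 0, 0, 0, 0.07, 0, -0.099, 0.45, 0, 0, 0, 0.074, 0, -0.104, 0.45, 0, 0, 0, 0.074, 0, -0.104, 0.45, 0, 0, 0, 0.074, 0, -0.104, 0.45]

```text
clock: 2.1
position: [0.5597, -0.1629, 0.0681]
ee_rot: [0.002, 0.951, -0.004, 0.309]
contact_force: [0.1, -0.2, 0.4]
width: 0.0616
gripper_force: 0.0
```

Run:
```python
from h import *
s,r=cur();print(s['position'],s['width'],s['contact_force'])
a=grab('top');b=grab('scene')
I=np.hstack([cv2.resize(a['pixels'][150:290,290:420],(390,420)),cv2.resize(b['pixels'][210:350,150:280],(390,420))]);cv2.imwrite('pics/g.png',I)
```

```text
[ 0.55966259 -0.16285846  0.0680727 ] 0.06161885022400682 [ 0.09261374 -0.16812029  0.43744311]
```

View pics/g.png

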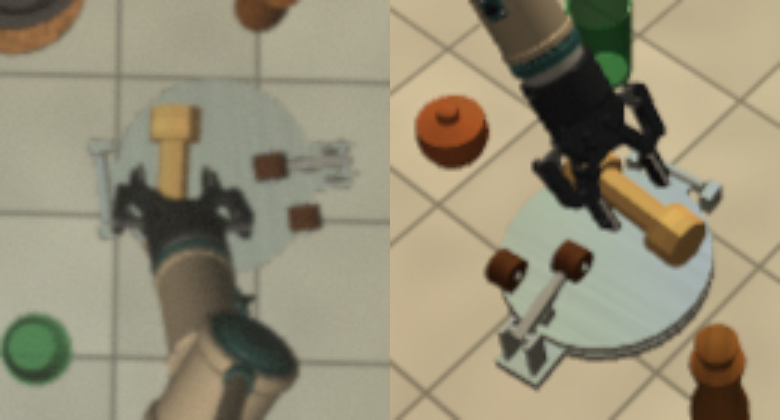

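The fingers straddle the waist centrally (left panel about (180,200)), clear of the swing grip, so I close.

Emit:
move_arm:
  steps: [0, 0, 0, 0, 0, 0, 0, 0, 0, 0, 0, 0, 0, -0.2, 0, 0, 0, 0, 0, 0, -0.4, 0, 0, 0, 0, 0, 0, -0.6, 0, 0, 0, 0, 0, 0, -1, 0, 0, 0, 0, 0, 0, -1, 0, 0, 0, 0, 0, 0, -1, 0, 0, 0, 0, 0, 0, -1, 0, 0, 0, 0, 0, 0, -1, 0, 0, 0, 0, 0, 0, -1]
  squeeze: 40

```text
clock: 3.2
position: [0.56, -0.1632, 0.0688]
ee_rot: [0.003, 0.951, -0.004, 0.309]
contact_force: [-2.7, 0.0, 5.2]
width: 0.0293
gripper_force: 39.9
```

Emit:
move_arm:
  steps: [0, 0, 0, 0, 0, 0.006, -1, 0, 0, 0, 0, 0, 0.016, -1, 0, 0, 0, 0, 0, 0.03, -1, 0, 0, 0, 0, 0, 0.05, -1, 0, 0, 0, -0.01, 0, 0.075, -1, 0, 0, 0, -0.02, 0, 0.1, -1, 0, 0, 0, -0.03, 0, 0.12, -1, 0, 0, 0, -0.045, 0, 0.14, -1, 0, 0, 0, -0.06, 0, 0.15, -1, 0, 0, 0, -0.06, 0, 0.15, -1]

```text
clock: 4.2
position: [0.4987, -0.1627, 0.2191]
ee_rot: [0.003, 0.951, -0.004, 0.309]
contact_force: [-0.2, 0.2, -1.0]
width: 0.0292
gripper_force: 39.6
```

Run:
```python
from h import *
s,r=cur();print(s['position'],s['width'],s['contact_force'],s['moment'])
a=grab('top');b=grab('scene')
for d in(a,b):
    hsv=cv2.cvtColor(d['pixels'],cv2.COLOR_BGR2HSV); print(hsv.shape)
X=s['position'];ua,va=map(int,proj(a,X));ub,vb=map(int,proj(b,X));print(ua,va,ub,vb)
I=np.hstack([cv2.resize(a['pixels'][va-70:va+70,ua-65:ua+65],(390,420)),cv2.resize(b['pixels'][vb-70:vb+70,ub-65:ub+65],(390,420))]);cv2.imwrite('pics/g2.png',I)
plan((.45,.19,.21),RT(36,3,-1))
```

```text
[ 0.49869444 -0.16267807  0.21907646] 0.029212480211538005 [-0.1829256   0.23990256 -1.04034781] [-0.02631263  0.46652234 -0.00982828]
(420, 560, 3)
(420, 560, 3)
355 225 210 231
turn [ 0.0002 -0.0001  0.0099] deg 3.6 shift [-0.0495  0.3528 -0.0078]
```

View pics/g2.png

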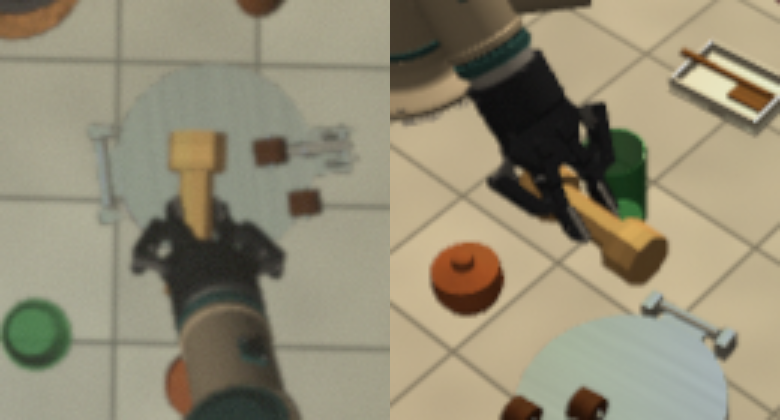

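The pestle hangs level in the fingers (far head at left panel (197,150), right panel (637,245)). Now I carry it in front of the rack.

Emit:
move_arm:
  steps: [0, 0, 0.001, -0.005, 0.012, -0.002, -1, 0, 0, 0.002, -0.012, 0.04, -0.005, -1, 0, 0, 0.003, -0.02, 0.083, -0.01, -1, 0, 0, 0.005, -0.03, 0.13, -0.015, -1, 0, 0, 0.006, -0.035, 0.18, -0.018, -1, 0, 0, 0.007, -0.04, 0.23, -0.018, -1, 0, 0, 0.009, -0.04, 0.278, -0.018, -1, 0, 0, 0.01, -0.04, 0.32, -0.018, -1, 0, 0, 0.01, -0.04, 0.35, -0.018, -1, 0, 0, 0.01, -0.04, 0.363, -0.018, -1]

```text
clock: 5.3
position: [0.4582, 0.1517, 0.1964]
ee_rot: [-0.007, 0.952, 0.026, 0.304]
contact_force: [-0.0, -0.5, -1.7]
width: 0.0292
gripper_force: 39.7
```

Run:
```python
from h import *
s,r=cur();print(s['position'],s['width'],s['contact_force'],s['moment'])
a=grab('top');b=grab('scene');C=[];P=[]
X=np.array(s['position'])+[.06,.005,-.01]
for d in(a,b):
    hsv=cv2.cvtColor(d['pixels'],cv2.COLOR_BGR2HSV);m=cv2.inRange(hsv,(10,90,100),(26,255,255));M=np.zeros_like(m)
    u,v=map(int,proj(d,X));M[v-22:v+22,u-22:u+22]=m[v-22:v+22,u-22:u+22]
    c=max(cv2.findContours(M,0,2)[0],key=cv2.contourArea);bb=cv2.boundingRect(c);r=cv2.minAreaRect(c);print((u,v),bb,r)
I=np.hstack([cv2.resize(d['pixels'][v-60:v+60,u-60:u+60],(390,390),interpolation=2) for d in(a,b) for u,v in [map(int,proj(d,X))]]);cv2.imwrite('pics/g3.png',I)
plan((.6255,.204,.0728),RT(36,3,-1))
```

```text
[0.45818244 0.15169304 0.19640355] 0.029227322895998976 [-0.04547885 -0.46648526 -1.73065347] [-0.0317221   0.41746186  0.0022642 ]
(239, 216) (231, 210, 16, 28) ((238.5, 223.5), (15.0, 27.0), -0.0)
(287, 181) (269, 166, 28, 19) ((280.7000427246094, 174.6000213623047), (28.621667861938477, 12.074766159057617), 26.56505012512207)
turn [ 0.0004 -0.0015 -0.0012] deg 0.7 shift [ 0.1667  0.0498 -0.1242]
```

View pics/g3.png

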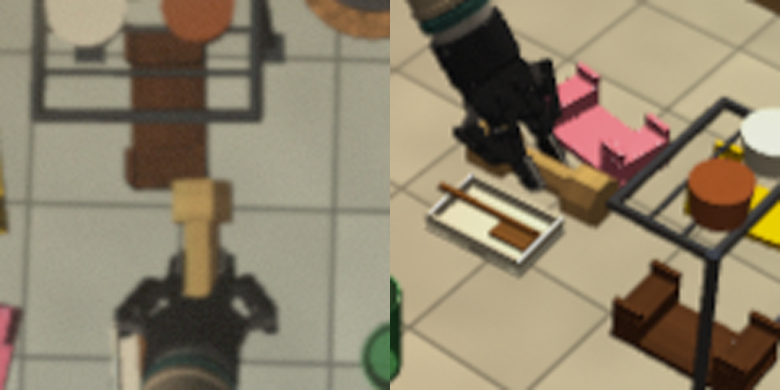

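The pestle is still on its way (the arm lags) and level, with its front head at left panel (200,200). I continue to the mouth of the rack and settle.

Emit:
move_arm:
  steps: [0, 0, 0, 0, 0, 0, -1, 0, 0, 0, 0, 0.003, 0, -1, 0, 0, 0, 0.01, 0.003, 0, -1, 0, 0, 0, 0.025, 0.003, 0, -1, 0, 0, 0, 0.04, 0.003, 0, -1, 0, 0, 0, 0.055, 0.003, 0, -1, 0, 0, 0, 0.065, 0.003, 0, -1, 0, 0, 0, 0.073, 0.003, 0, -1, 0, 0, 0, 0.073, 0.003, 0, -1, 0, 0, 0, 0.073, 0.003, 0, -1]

```text
clock: 6.4
position: [0.5325, 0.1528, 0.1976]
ee_rot: [-0.007, 0.952, 0.025, 0.305]
contact_force: [0.5, 0.4, -0.8]
width: 0.029
gripper_force: 39.8
```

Run:
```python
from h import *
s,r=cur();print(s['position'],s['width'],s['contact_force'],s['moment'])
a=grab('top');b=grab('scene')
X=np.array(s['position'])+[.01,.0,.0]
I=np.hstack([cv2.resize(d['pixels'][v-60:v+60,u-60:u+60],(390,390),interpolation=2) for d in(a,b) for u,v in [map(int,proj(d,X))]]);cv2.imwrite('pics/g4.png',I)
print([tuple(map(int,proj(d,X))) for d in (a,b)])
M=np.array(s['position'])+[-.0015,0,-.0078]; ax=np.array([np.cos(.052),np.sin(.052),0])
print('mid',M)
for d in(a,b):
  for e in (M+ax*.075+[0,0,.025],M+ax*.075-[0,0,.025],M+ax*.04+[0,0,.025],M-ax*.075-[0,0,.025]):
    u,v=map(int,proj(d,X));p=proj(d,e);print((390 if d is b else 0)+(p[0]-u+60)*3.25,(p[1]-v+60)*3.25)
plan((.6255,.204,.0728),RT(36,3,-1))
```

```text
[0.53253827 0.1528075  0.19764614] 0.02895727039820029 [ 0.47052223  0.35903232 -0.79366707] [-0.05644836  0.37447687  0.03261718]
[(241, 207), (293, 183)]
mid [0.53103827 0.1528075  0.18984614]
191.5977424399288 121.28272192500319
196.57099755616585 129.8815482493451
192.40742836693772 162.03012247233136
199.98657991947843 299.2320208612508
642.5976028007625 210.57124237728453
639.6616837369842 248.400659605359
611.4043591365498 195.06478621285066
513.1178564518308 183.98643336790332
turn [ 0.0005 -0.0014 -0.    ] deg 0.5 shift [ 0.0934  0.0511 -0.125 ]
```

View pics/g4.png

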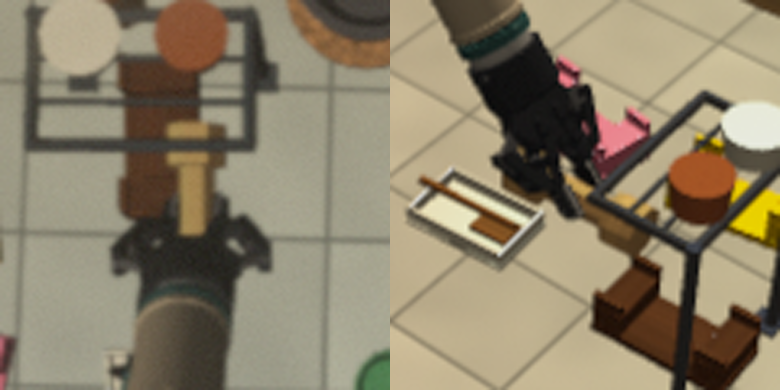

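Here the pestle is half under the deck's front edge, with its far head at left panel (195,123), matching the predicted (192,121), so it is level in the grip. It is still 51 mm short in y. I make that up, then slide in along the tool axis.

Emit:
move_arm:
  steps: [0, 0, 0, 0, 0.01, 0, -1, 0, 0, 0, 0, 0.025, 0, -1, 0, 0, 0, 0, 0.04, 0, -1, 0, 0, 0, 0, 0.051, 0, -1, 0, 0, 0, 0.01, 0.051, -0.014, -1, 0, 0, 0, 0.025, 0.051, -0.034, -1, 0, 0, 0, 0.042, 0.051, -0.056, -1, 0, 0, 0, 0.058, 0.051, -0.078, -1, 0, 0, 0, 0.071, 0.051, -0.095, -1, 0, 0, 0, 0.078, 0.051, -0.104, -1]

```text
clock: 7.5
position: [0.6108, 0.2041, 0.0924]
ee_rot: [-0.007, 0.952, 0.026, 0.304]
contact_force: [-0.3, -0.9, -1.4]
width: 0.0291
gripper_force: 39.8
```

Run:
```python
from h import *
s,r=cur();print(s['position'],s['width'],s['contact_force'],s['moment'])
a=grab('top');b=grab('scene')
plan((.6255,.204,.0728),RT(36,3,-1))
for n,d in(('top',a),('scene',b)):
    hsv=cv2.cvtColor(d['pixels'],cv2.COLOR_BGR2HSV);m=cv2.inRange(hsv,(10,90,100),(26,255,255));M=np.zeros_like(m)
    R=manip and s['position']
    u,v=map(int,proj(d,np.array(R)+[0,0,-.008]));M[v-40:v+40,u-25:u+28]=m[v-40:v+40,u-25:u+28]
    for c in cv2.findContours(M,0,2)[0]:
        if cv2.contourArea(c)>15: print(n,(u,v),cv2.boundingRect(c),cv2.contourArea(c))
Z=.082
# lateral check: pestle head edges vs cheek edges in top view rows
hsv=cv2.cvtColor(a['pixels'],cv2.COLOR_BGR2HSV)
for row in (190,193,196,199,203,207): 
    m=cv2.inRange(hsv[row:row+1],(8,90,90),(26,255,255))[0]; k=np.where(m[205:260])[0]+205; print(row,k.min() if len(k) else None,k.max() if len(k) else None,len(k))
```

```text
[0.61078217 0.20405999 0.09243532] 0.02907735376864148 [-0.33165451 -0.86923621 -1.36423485] [-0.00933853  0.42673377  0.02006196]
turn [ 0.0006 -0.0016 -0.0001] deg 0.6 shift [ 0.0149  0.0001 -0.0197]
top (228, 188) (223, 179, 9, 11) 69.0
top (228, 188) (220, 148, 31, 30) 497.5
scene (318, 209) (327, 209, 16, 14) 109.5
scene (318, 209) (315, 203, 8, 11) 28.0
scene (318, 209) (336, 184, 10, 14) 19.5
scene (318, 209) (318, 169, 26, 17) 257.0
190 None None 0
193 None None 0
196 None None 0
199 None None 0
203 None None 0
207 None None 0
```

Emit:
move_arm:
  steps: [0, 0, 0, 0.001, 0, -0.0015, -1, 0, 0, 0, 0.003, 0, -0.003, -1, 0, 0, 0, 0.004, 0, -0.0045, -1, 0, 0, 0, 0.006, 0, -0.006, -1, 0, 0, 0, 0.008, 0, -0.0075, -1, 0, 0, 0, 0.01, 0, -0.009, -1, 0, 0, 0, 0.012, 0, -0.0105, -1, 0, 0, 0, 0.014, 0, -0.012, -1, 0, 0, 0, 0.015, 0, -0.013, -1, 0, 0, 0, 0.015, 0, -0.013, -1]

```text
clock: 8.6
position: [0.626, 0.2039, 0.0809]
ee_rot: [-0.007, 0.952, 0.025, 0.305]
contact_force: [-0.2, -0.5, -1.4]
width: 0.0285
gripper_force: 39.9
```

Now between the cheeks with no contact. I keep lowering gently.

Emit:
move_arm:
  steps: [0, 0, 0, 0, 0, -0.001, -1, 0, 0, 0, 0, 0, -0.002, -1, 0, 0, 0, 0, 0, -0.003, -1, 0, 0, 0, 0, 0, -0.004, -1, 0, 0, 0, 0, 0, -0.005, -1, 0, 0, 0, 0, 0, -0.0055, -1, 0, 0, 0, 0, 0, -0.006, -1, 0, 0, 0, 0, 0, -0.0065, -1, 0, 0, 0, 0, 0, -0.007, -1, 0, 0, 0, 0, 0, -0.007, -1]

```text
clock: 9.6
position: [0.6265, 0.2037, 0.0754]
ee_rot: [-0.007, 0.952, 0.026, 0.304]
contact_force: [0.3, 0.8, -0.0]
width: 0.0292
gripper_force: 39.9
```

Emit:
move_arm:
  steps: [0, 0, 0, 0, 0, -0.0003, -1, 0, 0, 0, 0, 0, -0.0006, -1, 0, 0, 0, 0, 0, -0.0009, -1, 0, 0, 0, 0, 0, -0.0012, -1, 0, 0, 0, 0, 0, -0.0014, -1, 0, 0, 0, 0, 0, -0.0016, -1, 0, 0, 0, 0, 0, -0.0018, -1, 0, 0, 0, 0, 0, -0.002, -1, 0, 0, 0, 0, 0, -0.002, -1, 0, 0, 0, 0, 0, -0.002, -1]

```text
clock: 10.6
position: [0.6268, 0.2036, 0.0741]
ee_rot: [-0.007, 0.953, 0.026, 0.303]
contact_force: [-0.0, 0.3, -1.2]
width: 0.0291
gripper_force: 39.9
```

Emit:
move_arm:
  steps: [0, 0, 0, 0, 0, -0.0003, -1, 0, 0, 0, 0, 0, -0.0006, -1, 0, 0, 0, 0, 0, -0.0009, -1, 0, 0, 0, 0, 0, -0.0012, -1, 0, 0, 0, 0, 0, -0.0014, -1, 0, 0, 0, 0, 0, -0.0016, -1, 0, 0, 0, 0, 0, -0.0018, -1, 0, 0, 0, 0, 0, -0.002, -1, 0, 0, 0, 0, 0, -0.002, -1, 0, 0, 0, 0, 0, -0.002, -1]

```text
clock: 11.6
position: [0.6273, 0.2036, 0.073]
ee_rot: [-0.008, 0.953, 0.026, 0.303]
contact_force: [-1.6, -0.5, 3.8]
width: 0.0289
gripper_force: 40.3
```

Contact felt at the expected height. I release.

Emit:
move_arm:
  steps: [0, 0, 0, 0, 0, 0, -0.32, 0, 0, 0, 0, 0, 0, -0.28, 0, 0, 0, 0, 0, 0, -0.24, 0, 0, 0, 0, 0, 0, -0.18, 0, 0, 0, 0, 0, 0, -0.1, 0, 0, 0, 0, 0, 0, 0, 0, 0, 0, 0, 0, 0, 0.15, 0, 0, 0, 0, 0, 0, 0.2, 0, 0, 0, 0, 0, 0, 0.2, 0, 0, 0, 0, 0, 0, 0.2]
  squeeze: 20

```text
clock: 12.6
position: [0.6271, 0.2035, 0.0728]
ee_rot: [-0.008, 0.953, 0.026, 0.303]
contact_force: [-0.2, -0.1, -0.2]
width: 0.0515
gripper_force: 0.0
```

Run:
```python
from h import *
s,r=cur();print(s['position'],s['width'],s['contact_force'],s['gripper_force'])
plan((.49,.2,.235),RT(36,3,-1))
```

```text
[0.62712841 0.20349502 0.0727609 ] 0.05147063267909693 [-0.15238923 -0.1411689  -0.21312524] 0.0
turn [ 0.0003 -0.0021 -0.0002] deg 0.8 shift [-0.1371 -0.0035  0.1622]
```

Emit:
move_arm:
  steps: [0, 0, 0, -0.003, 0, 0.004, 0.2, 0, 0, 0, -0.009, 0, 0.012, 0.2, 0, 0, 0, -0.019, -0.001, 0.026, 0.2, 0, 0, 0, -0.033, -0.002, 0.045, 0.2, 0, 0, 0, -0.05, -0.003, 0.069, 0.2, 0, 0, 0, -0.07, -0.004, 0.096, 0.2, 0, 0, 0, -0.09, -0.005, 0.124, 0.2, 0, 0, 0, -0.11, -0.006, 0.15, 0.2, 0, 0, 0, -0.13, -0.006, 0.165, 0.2, 0, 0, 0, -0.15, -0.006, 0.17, 0.2]

```text
clock: 13.6
position: [0.4772, 0.1978, 0.2455]
ee_rot: [-0.008, 0.952, 0.025, 0.305]
contact_force: [0.1, 0.2, -0.2]
width: 0.0512
gripper_force: 0.0
```

Run:
```python
from h import *
s,r=cur();print(s['position'],s['width'],s['contact_force'])
a=grab('top');b=grab('scene')
for n,d in(('top',a),('scene',b)):
    hsv=cv2.cvtColor(d['pixels'],cv2.COLOR_BGR2HSV);m=cv2.inRange(hsv,(10,90,100),(26,255,255))
    M=np.zeros_like(m);u,v=map(int,proj(d,(.624,.204,.065)));M[v-45:v+45,u-45:u+45]=m[v-45:v+45,u-45:u+45];
    print(n,(u,v),[np.round(proj(d,(.624+x,.204+x*.05,.065)),0) for x in(-.075,.075)],[(cv2.boundingRect(c),cv2.contourArea(c)) for c in cv2.findContours(M,0,2)[0] if cv2.contourArea(c)>15])
I=np.hstack([cv2.resize(d['pixels'][v-60:v+60,u-60:u+60],(390,390),interpolation=2) for d in(a,b) for u,v in [map(int,proj(d,(.624,.204,.065)))]]);
u,v=map(int,proj(b,(.565,-.215,.05)));w,y=map(int,proj(a,(.565,-.215,.05)))
J=np.hstack([cv2.resize(d['pixels'][v-30:v+30,u-60:u+60],(390,195),interpolation=2) for d in(a,b) for u,v in [map(int,proj(d,(.565,-.26,.05)))]])
cv2.imwrite('pics/g5.png',np.vstack([I,J]))
```

```text
[0.47724272 0.19778853 0.24553468] 0.05123821874745235 [ 0.07016346  0.15221368 -0.19918339]
top (229, 185) [array([230., 210.]), array([229., 162.])] [((218, 194, 16, 16), 170.0), ((224, 179, 9, 11), 74.5), ((221, 146, 30, 32), 519.5), ((269, 140, 5, 17), 34.5), ((205, 140, 10, 8), 32.0)]
scene (321, 215) [array([302., 206.]), array([341., 226.])] [((327, 214, 19, 14), 139.5), ((300, 200, 23, 18), 173.5), ((356, 180, 10, 23), 80.5), ((337, 180, 18, 19), 137.0), ((318, 170, 27, 16), 250.5)]
```

View pics/g5.png

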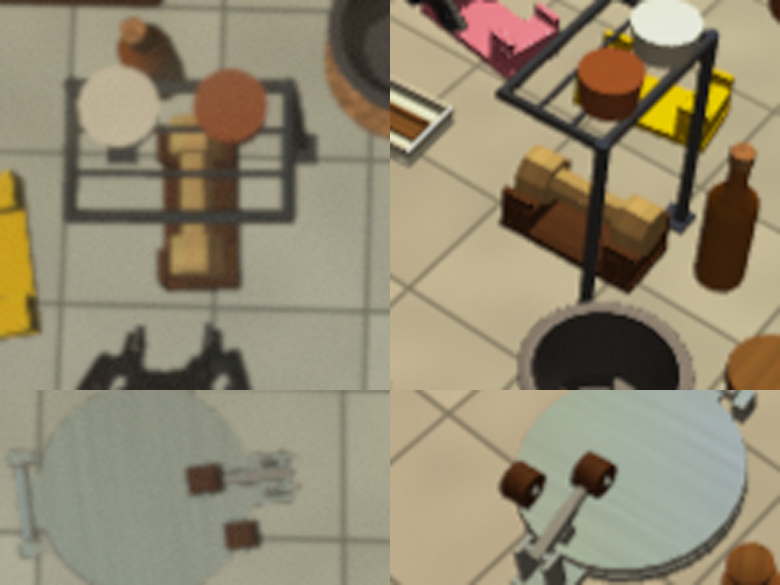

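The picture shows the pestle in both saddles (top-left panel heads at (195,130) and (190,255)); the swing grip is at (205,478) and the knob at (242,533) in the lower left panel, both unmoved. Next is the swing handle.

Run:
```python
from h import *
plan((.5725,-.26,.20),RT(0,95,-1))
plan((.5725,-.26,.082),RT(0,95,-1))
```

```text
turn [-0.0823  0.0715  0.2463] deg 97.0 shift [ 0.0974 -0.4574 -0.0437]
turn [-0.0823  0.0715  0.2463] deg 97.0 shift [ 0.0974 -0.4574 -0.1617]
```

Emit:
move_arm:
  steps: [0, 0, 0, 0, -0.04, 0, 0.05, -0.008, 0.007, 0.025, 0, -0.085, 0, 0.05, -0.016, 0.014, 0.048, 0, -0.13, 0, 0.05, -0.024, 0.021, 0.071, 0.01, -0.175, -0.005, 0.05, -0.032, 0.028, 0.094, 0.03, -0.22, -0.01, 0.05, -0.04, 0.035, 0.117, 0.045, -0.265, -0.015, 0.05, -0.048, 0.042, 0.14, 0.06, -0.31, -0.02, 0.05, -0.056, 0.049, 0.163, 0.075, -0.355, -0.025, 0.05, -0.064, 0.056, 0.186, 0.09, -0.4, -0.03, 0.05, -0.072, 0.063, 0.209, 0.095, -0.44, -0.035, 0.05]

```text
clock: 14.7
position: [0.5434, -0.1338, 0.218]
ee_rot: [0.004, 0.889, 0.433, 0.149]
contact_force: [1.1, 0.4, 0.9]
width: 0.0449
gripper_force: 0.0
```

Run:
```python
from h import *
s,r=cur();print(s['position'],s['qpos'])
plan((.5725,-.26,.082),RT(0,95,-1))
```

```text
[ 0.54342643 -0.13381999  0.21796673] [-0.51694134  0.17043558  1.76704671  0.27974859  1.04190413  0.02576056]
turn [-0.035   0.034   0.1188] deg 46.2 shift [ 0.0291 -0.1262 -0.136 ]
```

Emit:
move_arm:
  steps: [-0.035, 0.034, 0.1188, 0.029, -0.126, -0.02, 0.05, -0.035, 0.034, 0.1188, 0.029, -0.126, -0.02, 0.05, -0.035, 0.034, 0.1188, 0.029, -0.126, -0.02, 0.05, -0.035, 0.034, 0.1188, 0.029, -0.126, -0.02, 0.05, -0.035, 0.034, 0.1188, 0.029, -0.126, -0.02, 0.05, -0.035, 0.034, 0.1188, 0.029, -0.126, -0.02, 0.05, -0.035, 0.034, 0.1188, 0.029, -0.126, -0.02, 0.05, -0.035, 0.034, 0.1188, 0.029, -0.126, -0.03, 0.05, -0.035, 0.034, 0.1188, 0.029, -0.126, -0.04, 0.05, -0.035, 0.034, 0.1188, 0.029, -0.126, -0.05, 0.05]

```text
clock: 15.7
position: [0.571, -0.2567, 0.1672]
ee_rot: [-0.001, 0.678, 0.735, 0.001]
contact_force: [0.8, 0.7, 0.5]
width: 0.0448
gripper_force: 0.0
```

Run:
```python
from h import *
s,r=cur();print(s['position'])
plan((.5725,-.26,.082),RT(0,95,-1))
```

```text
[ 0.57104798 -0.25674734  0.16715983]
turn [-0.0003 -0.      0.0008] deg 0.3 shift [ 0.0015 -0.0033 -0.0852]
```

Emit:
move_arm:
  steps: [0, 0, 0, 0.001, -0.002, -0.01, 0.05, 0, 0, 0, 0.001, -0.003, -0.022, 0.05, 0, 0, 0, 0.001, -0.003, -0.034, 0.05, 0, 0, 0, 0.001, -0.003, -0.046, 0.05, 0, 0, 0, 0.001, -0.003, -0.057, 0.05, 0, 0, 0, 0.001, -0.003, -0.067, 0.05, 0, 0, 0, 0.001, -0.003, -0.076, 0.05, 0, 0, 0, 0.001, -0.003, -0.082, 0.05, 0, 0, 0, 0.001, -0.003, -0.086, 0.05, 0, 0, 0, 0.001, -0.003, -0.086, 0.05]

```text
clock: 16.7
position: [0.5726, -0.2595, 0.0821]
ee_rot: [-0.001, 0.677, 0.736, 0.001]
contact_force: [0.6, -0.5, -0.0]
width: 0.0448
gripper_force: 0.0
```

Emit:
move_arm:
  steps: [0, 0, 0, 0, 0, 0, -0.1, 0, 0, 0, 0, 0, 0, -0.2, 0, 0, 0, 0, 0, 0, -0.3, 0, 0, 0, 0, 0, 0, -0.35, 0, 0, 0, 0, 0, 0, -0.4, 0, 0, 0, 0, 0, 0, -0.5, 0, 0, 0, 0, 0, 0, -0.6, 0, 0, 0, 0, 0, 0, -0.7, 0, 0, 0, 0, 0, 0, -0.7, 0, 0, 0, 0, 0, 0, -0.7]
  squeeze: 30

```text
clock: 17.7
position: [0.5726, -0.2596, 0.0825]
ee_rot: [-0.0, 0.677, 0.736, 0.001]
contact_force: [-1.4, -0.1, 0.3]
width: 0.0256
gripper_force: 30.8
```

```bash
cat >> h.py <<'E'
def arc(P,r,th0,th1,n,psi,off=(0,0,0)):
    d=np.array([np.cos(np.radians(psi)),np.sin(np.radians(psi)),0]);f=lambda t:r*(np.cos(t)*d+np.sin(t)*np.array([0,0,1]))
    for t in np.linspace(th0,th1,n+1)[1:]: print(round(t,2),(f(t)-f(th0)).round(3))
E
python3 - <<'E'
from h import *
s,r=cur();print(s['position'],s['contact_force'],s['moment'])
arc(0,.082,.17,2.5,20,95)
E
```

```text
[ 0.57262694 -0.25961346  0.08251511] [-1.4316563  -0.14946063  0.31728436] [-0.01332704  0.15435601  0.2247213 ]
0.29 [ 0.    -0.002  0.009]
0.4 [ 0.    -0.005  0.018]
0.52 [ 0.001 -0.01   0.027]
0.64 [ 0.001 -0.015  0.035]
0.75 [ 0.002 -0.021  0.042]
0.87 [ 0.002 -0.028  0.049]
0.99 [ 0.003 -0.035  0.054]
1.1 [ 0.004 -0.044  0.059]
1.22 [ 0.005 -0.052  0.063]
1.34 [ 0.005 -0.061  0.066]
1.45 [ 0.006 -0.071  0.068]
1.57 [ 0.007 -0.08   0.068]
1.68 [ 0.008 -0.09   0.068]
1.8 [ 0.009 -0.099  0.066]
1.92 [ 0.009 -0.108  0.063]
2.03 [ 0.01  -0.117  0.059]
2.15 [ 0.011 -0.125  0.055]
2.27 [ 0.012 -0.133  0.049]
2.38 [ 0.012 -0.14   0.043]
2.5 [ 0.013 -0.146  0.035]
```

Emit:
move_arm:
  steps: [0, 0, 0, 0, -0.001, 0.005, -0.7, 0, 0, 0, 0, -0.003, 0.012, -0.7, 0, 0, 0, 0, -0.006, 0.02, -0.7, 0, 0, 0, 0.001, -0.01, 0.027, -0.7, 0, 0, 0, 0.001, -0.015, 0.035, -0.7, 0, 0, 0, 0.002, -0.021, 0.042, -0.7, 0, 0, 0, 0.002, -0.028, 0.049, -0.7, 0, 0, 0, 0.003, -0.035, 0.054, -0.7, 0, 0, 0, 0.004, -0.044, 0.059, -0.7, 0, 0, 0, 0.005, -0.052, 0.063, -0.7]

```text
clock: 18.7
position: [0.5791, -0.3127, 0.1438]
ee_rot: [0.001, 0.677, 0.736, 0.001]
contact_force: [8.4, -5.2, -19.8]
width: 0.026
gripper_force: 30.4
```

Run:
```python
from h import *
s,r=cur();print(s['position'],s['contact_force'],s['moment'],s['width'],s['gripper_force'])
arc(0,.082,1.22,2.5,14,95)
```

```text
[ 0.57908623 -0.31270918  0.14383232] [  8.39839734  -5.2112327  -19.80175261] [-0.65409604 -1.25586735  0.25328384] 0.025989537199551948 30.37538131199625
1.31 [ 0.001 -0.007  0.002]
1.4 [ 0.001 -0.014  0.004]
1.49 [ 0.002 -0.022  0.005]
1.59 [ 0.003 -0.029  0.005]
1.68 [ 0.003 -0.037  0.005]
1.77 [ 0.004 -0.044  0.003]
1.86 [ 0.004 -0.051  0.002]
1.95 [ 0.005 -0.058 -0.001]
2.04 [ 0.006 -0.065 -0.004]
2.13 [ 0.006 -0.072 -0.008]
2.23 [ 0.007 -0.078 -0.012]
2.32 [ 0.007 -0.084 -0.017]
2.41 [ 0.008 -0.089 -0.022]
2.5 [ 0.008 -0.094 -0.028]
```

Emit:
move_arm:
  steps: [0, 0, 0, 0.001, -0.002, -0.002, -0.7, 0, 0, 0, 0.002, -0.006, -0.001, -0.7, 0, 0, 0, 0.002, -0.01, 0, -0.7, 0, 0, 0, 0.003, -0.014, 0.001, -0.7, 0, 0, 0, 0.004, -0.022, 0.002, -0.7, 0, 0, 0, 0.005, -0.029, 0.002, -0.7, 0, 0, 0, 0.005, -0.037, 0.002, -0.7, 0, 0, 0, 0.006, -0.044, 0, -0.7, 0, 0, 0, 0.006, -0.051, -0.001, -0.7, 0, 0, 0, 0.007, -0.055, -0.002, -0.7]

```text
clock: 19.7
position: [0.5861, -0.3668, 0.1433]
ee_rot: [0.0, 0.677, 0.736, 0.002]
contact_force: [5.7, 3.7, -3.8]
width: 0.0261
gripper_force: 31.3
```

Run:
```python
from h import *
s,r=cur();print(s['position'],s['contact_force'],s['moment'],s['width'],s['gripper_force'])
```

```text
[ 0.58610178 -0.36680314  0.14325431] [ 5.68144766  3.65626257 -3.82655653] [ 0.54031001 -0.89278653  0.24466743] 0.026078011189635573 31.254099011421204
```

Emit:
move_arm:
  steps: [0, 0, 0, 0.001, -0.005, -0.002, -0.7, 0, 0, 0, 0.001, -0.011, -0.006, -0.7, 0, 0, 0, 0.002, -0.017, -0.009, -0.7, 0, 0, 0, 0.002, -0.022, -0.012, -0.7, 0, 0, 0, 0.003, -0.027, -0.016, -0.7, 0, 0, 0, 0.003, -0.031, -0.02, -0.7, 0, 0, 0, 0.003, -0.035, -0.024, -0.7, 0, 0, 0, 0.004, -0.039, -0.029, -0.7, 0, 0, 0, 0.004, -0.041, -0.032, -0.7, 0, 0, 0, 0.004, -0.041, -0.032, -0.7]

```text
clock: 20.7
position: [0.591, -0.405, 0.1145]
ee_rot: [0.0, 0.677, 0.736, 0.004]
contact_force: [4.8, 10.3, 8.9]
width: 0.0262
gripper_force: 31.9
```

Run:
```python
from h import *
s,r=cur();print(s['position'],s['contact_force'],s['moment'],s['width'],s['gripper_force'])
```

```text
[ 0.59103881 -0.4049948   0.11448996] [ 4.76257082 10.34441127  8.85927653] [ 1.64291205 -0.73553954  0.23478241] 0.026248473069508983 31.933991611003876
```

The resistance along the swing (13 N against 1.5 N of friction) means the handle is at its stop. I release and rise.

Emit:
move_arm:
  steps: [0, 0, 0, 0, 0, 0, -0.3, 0, 0, 0, 0, 0, 0, -0.2, 0, 0, 0, 0, 0, 0, -0.1, 0, 0, 0, 0, 0, 0, 0.05, 0, 0, 0, 0, 0, 0, 0.05, 0, 0, 0, 0, 0, 0.01, 0.05, 0, 0, 0, 0, 0, 0.03, 0.05, 0, 0, 0, 0, 0, 0.06, 0.05, 0, 0, 0, 0, 0, 0.1, 0.05, 0, 0, 0, 0, 0, 0.13, 0.05]

```text
clock: 21.7
position: [0.5889, -0.4081, 0.2448]
ee_rot: [0.001, 0.677, 0.736, 0.0]
contact_force: [-0.1, 0.6, 0.3]
width: 0.0447
gripper_force: 0.0
```

Run:
```python
from h import *
s,r=cur();print(s['position'],s['contact_force'],s['width'])
a=grab('top');b=grab('scene')
for n,d in(('top',a),('scene',b)):
    hsv=cv2.cvtColor(d['pixels'],cv2.COLOR_BGR2HSV);m=cv2.inRange(hsv,(0,70,15),(20,255,140))
    for k,X in (('grip',(.582,-.407,.115)),('knob',(.522,-.2995,.066))):
        u,v=map(int,proj(d,X)); M=np.zeros_like(m);M[v-14:v+14,u-14:u+14]=m[v-14:v+14,u-14:u+14]
        for c in cv2.findContours(M,0,2)[0]:
            if cv2.contourArea(c)>15: mo=cv2.moments(c);print(n,k,np.round(proj(d,X),1),round(mo['m10']/mo['m00'],1),round(mo['m01']/mo['m00'],1),cv2.contourArea(c))
plan((.522,-.2995,.16),RT(0,95,-1))
```

```text
[ 0.58889776 -0.40810965  0.24480075] [-0.12110687  0.60600323  0.3009925 ] 0.044708067186683714
top grip [431.4 201.9] 430.3 198.6 67.0
top knob [391.3 222.2] 391.0 222.3 51.5
scene grip [170.9 328.9] 174.3 330.5 148.0
scene knob [187.5 299.5] 188.1 299.4 102.0
turn [0.0011 0.0015 0.0007] deg 0.7 shift [-0.0686  0.11   -0.0886]
```

Emit:
move_arm:
  steps: [0, 0, 0, -0.02, 0.03, 0, 0.05, 0, 0, 0, -0.04, 0.06, -0.01, 0.05, 0, 0, 0, -0.055, 0.09, -0.03, 0.05, 0, 0, 0, -0.067, 0.108, -0.05, 0.05, 0, 0, 0, -0.067, 0.108, -0.08, 0.05, 0, 0, 0, -0.067, 0.108, -0.11, 0.05, 0, 0, 0, -0.067, 0.108, -0.14, 0.05, 0, 0, 0, -0.067, 0.108, -0.16, 0.05, 0, 0, 0, -0.067, 0.108, -0.17, 0.05, 0, 0, 0, -0.067, 0.108, -0.17, 0.05]

```text
clock: 22.8
position: [0.5207, -0.2991, 0.0701]
ee_rot: [-0.002, 0.677, 0.736, 0.0]
contact_force: [0.8, 0.1, 1.1]
width: 0.0447
gripper_force: 0.0
```

Emit:
move_arm:
  steps: [0, 0, 0, 0.001, 0, -0.002, 0.05, 0, 0, 0, 0.001, 0, -0.004, 0.05, 0, 0, 0, 0.001, 0, -0.004, -0.1, 0, 0, 0, 0.001, 0, -0.004, -0.25, 0, 0, 0, 0.001, 0, -0.004, -0.35, 0, 0, 0, 0.001, 0, -0.004, -0.45, 0, 0, 0, 0.001, 0, -0.004, -0.6, 0, 0, 0, 0.001, 0, -0.004, -0.7, 0, 0, 0, 0.001, 0, -0.004, -0.7, 0, 0, 0, 0.001, 0, -0.004, -0.7]
  squeeze: 40

```text
clock: 23.8
position: [0.5223, -0.2998, 0.0681]
ee_rot: [-0.0, 0.677, 0.736, 0.0]
contact_force: [-3.5, 0.7, 6.3]
width: 0.026
gripper_force: 39.1
```

Run:
```python
from h import *
s,r=cur();print(s['position'],s['contact_force'],s['moment'],s['width'])
d=np.array([-.1045,.9945]);f=lambda p:np.r_[-.201*np.cos(p)*d,.201*np.sin(p)]
for q in np.linspace(0,1.8,25): print(round(q,3),(f(.175+q)-f(.175)).round(3))
```

```text
[ 0.52231359 -0.29978107  0.06812342] [-3.45823218  0.71449458  6.34714756] [0.06005532 0.49982408 0.34089667] 0.0259861471127312
0.0 [0. 0. 0.]
0.075 [-0.     0.003  0.015]
0.15 [-0.001  0.007  0.029]
0.225 [-0.001  0.013  0.043]
0.3 [-0.002  0.019  0.057]
0.375 [-0.003  0.026  0.07 ]
0.45 [-0.004  0.035  0.083]
0.525 [-0.005  0.044  0.094]
0.6 [-0.006  0.054  0.106]
0.675 [-0.007  0.065  0.116]
0.75 [-0.008  0.077  0.126]
0.825 [-0.009  0.089  0.134]
0.9 [-0.011  0.102  0.142]
0.975 [-0.012  0.115  0.148]
1.05 [-0.014  0.129  0.154]
1.125 [-0.015  0.143  0.159]
1.2 [-0.017  0.158  0.162]
1.275 [-0.018  0.173  0.165]
1.35 [-0.02   0.188  0.166]
1.425 [-0.021  0.203  0.166]
1.5 [-0.023  0.218  0.165]
1.575 [-0.024  0.232  0.163]
1.65 [-0.026  0.247  0.16 ]
1.725 [-0.027  0.261  0.155]
1.8 [-0.029  0.275  0.15 ]
```

Emit:
move_arm:
  steps: [0, 0, 0, 0, 0.001, 0.006, -0.7, 0, 0, 0, 0, 0.003, 0.015, -0.7, 0, 0, 0, -0.001, 0.007, 0.029, -0.7, 0, 0, 0, -0.001, 0.013, 0.043, -0.7, 0, 0, 0, -0.002, 0.019, 0.057, -0.7, 0, 0, 0, -0.003, 0.026, 0.07, -0.7, 0, 0, 0, -0.004, 0.035, 0.083, -0.7, 0, 0, 0, -0.005, 0.044, 0.094, -0.7, 0, 0, 0, -0.006, 0.054, 0.106, -0.7, 0, 0, 0, -0.006, 0.054, 0.106, -0.7]

```text
clock: 24.8
position: [0.515, -0.2439, 0.1759]
ee_rot: [-0.001, 0.677, 0.736, -0.0]
contact_force: [-5.9, -2.7, 0.2]
width: 0.0257
gripper_force: 39.8
```

Emit:
move_arm:
  steps: [0, 0, 0, -0.001, 0.005, 0.005, -0.7, 0, 0, 0, -0.002, 0.011, 0.01, -0.7, 0, 0, 0, -0.003, 0.023, 0.02, -0.7, 0, 0, 0, -0.004, 0.035, 0.028, -0.7, 0, 0, 0, -0.006, 0.048, 0.036, -0.7, 0, 0, 0, -0.007, 0.061, 0.042, -0.7, 0, 0, 0, -0.009, 0.075, 0.048, -0.7, 0, 0, 0, -0.01, 0.089, 0.053, -0.7, 0, 0, 0, -0.012, 0.104, 0.056, -0.7, 0, 0, 0, -0.012, 0.104, 0.056, -0.7]

```text
clock: 25.8
position: [0.5012, -0.1388, 0.231]
ee_rot: [-0.003, 0.676, 0.737, -0.001]
contact_force: [-8.6, -1.4, 2.6]
width: 0.0259
gripper_force: 40.1
```

Emit:
move_arm:
  steps: [0, 0, 0, -0.002, 0.007, 0.001, -0.7, 0, 0, 0, -0.003, 0.018, 0.003, -0.7, 0, 0, 0, -0.005, 0.03, 0.004, -0.7, 0, 0, 0, -0.006, 0.042, 0.004, -0.7, 0, 0, 0, -0.007, 0.054, 0.003, -0.7, 0, 0, 0, -0.009, 0.066, 0.002, -0.7, 0, 0, 0, -0.01, 0.078, 0, -0.7, 0, 0, 0, -0.011, 0.087, -0.002, -0.7, 0, 0, 0, -0.012, 0.095, -0.004, -0.7, 0, 0, 0, -0.012, 0.095, -0.004, -0.7]

```text
clock: 26.8
position: [0.4887, -0.0439, 0.2251]
ee_rot: [-0.004, 0.677, 0.736, -0.001]
contact_force: [-6.7, 0.4, -3.2]
width: 0.0257
gripper_force: 39.9
```

Emit:
move_arm:
  steps: [0, 0, 0, 0, 0.002, -0.001, -0.7, 0, 0, 0, 0, 0.004, -0.001, -0.7, 0, 0, 0, 0, 0.006, -0.002, -0.7, 0, 0, 0, 0, 0.008, -0.003, -0.7, 0, 0, 0, 0, 0.01, -0.003, -0.7, 0, 0, 0, 0, 0.012, -0.004, -0.7, 0, 0, 0, 0, 0.013, -0.004, -0.7, 0, 0, 0, 0, 0.014, -0.005, -0.7, 0, 0, 0, 0, 0.015, -0.005, -0.7, 0, 0, 0, 0, 0.015, -0.005, -0.7]

```text
clock: 27.8
position: [0.4875, -0.0341, 0.2217]
ee_rot: [-0.001, 0.676, 0.736, -0.005]
contact_force: [-13.5, -12.5, 5.2]
width: 0.0258
gripper_force: 41.0
```

The stop is reached (y −34 mm, with 12 N of resistance), so I release and rise clear.

Emit:
move_arm:
  steps: [0, 0, 0, 0, 0, 0, -0.35, 0, 0, 0, 0, 0, 0, -0.25, 0, 0, 0, 0, 0, 0, -0.1, 0, 0, 0, 0, 0, 0, 0.05, 0, 0, 0, 0, 0, 0, 0.05, 0, 0, 0, 0, 0, 0.008, 0.05, 0, 0, 0, 0, 0, 0.025, 0.05, 0, 0, 0, 0, 0, 0.05, 0.05, 0, 0, 0, 0, 0, 0.08, 0.05, 0, 0, 0, 0, 0, 0.1, 0.05]

```text
clock: 28.8
position: [0.4935, -0.0315, 0.3233]
ee_rot: [0.001, 0.677, 0.736, 0.002]
contact_force: [0.6, 0.4, -0.1]
width: 0.0448
gripper_force: 0.0
```

Run:
```python
from h import *
s,r=cur();print(s['position'],s['contact_force'],s['width'],s['clock'])
a=grab('top');b=grab('scene')
def tri(ua,ub):
    A=[np.array([[d['fx'],0,d['cx']],[0,d['fy'],d['cy']],[0,0,1]])@np.c_[d['R'],d['t']] for d in(a,b)]
    X=cv2.triangulatePoints(A[0],A[1],np.array(ua,float),np.array(ub,float)).ravel();return X[:3]/X[3]
Z={}
for n,d in(('top',a),('scene',b)):
    hsv=cv2.cvtColor(d['pixels'],cv2.COLOR_BGR2HSV);m=cv2.inRange(hsv,(0,70,15),(20,255,140))
    for k,X in (('grip',(.590,-.407,.115)),('knob',(.4895,-.034,.22))):
        u,v=map(int,proj(d,X)); M=np.zeros_like(m);M[v-14:v+14,u-14:u+14]=m[v-14:v+14,u-14:u+14]
        cs=[c for c in cv2.findContours(M,0,2)[0] if cv2.contourArea(c)>15]
        if cs: mo=cv2.moments(max(cs,key=cv2.contourArea));Z[n,k]=(mo['m10']/mo['m00'],mo['m01']/mo['m00']);print(n,k,np.round(proj(d,X),1),np.round(Z[n,k],1))
for k in('grip','knob'):
    if ('top',k) in Z and ('scene',k) in Z: print(k,tri(Z['top',k],Z['scene',k]))
for n,d in(('top',a),('scene',b)):
    hsv=cv2.cvtColor(d['pixels'],cv2.COLOR_BGR2HSV);m=cv2.inRange(hsv,(10,90,100),(26,255,255))
    M=np.zeros_like(m);u,v=map(int,proj(d,(.624,.204,.065)));M[v-45:v+45,u-45:u+45]=m[v-45:v+45,u-45:u+45];
    print(n,[(cv2.boundingRect(c),cv2.contourArea(c)) for c in cv2.findContours(M,0,2)[0] if cv2.contourArea(c)>50])
```

```text
[ 0.49354461 -0.03147159  0.32334832] [ 0.64983736  0.38392022 -0.14788467] 0.04481328963367806 28.8
top grip [431.4 199.3] [430.2 198.6]
top knob [308.1 227.9] [307.4 227.4]
scene grip [173.  330.7] [174.4 330.4]
scene knob [239.4 204. ] [239.5 201.8]
grip [ 0.59175291 -0.40394033  0.11436481]
knob [ 0.48967099 -0.03222988  0.22817246]
top [((218, 194, 16, 16), 168.0), ((224, 179, 9, 11), 73.5), ((221, 146, 30, 32), 521.0)]
scene [((327, 214, 19, 15), 149.0), ((300, 200, 23, 18), 189.0), ((357, 180, 9, 22), 80.5), ((337, 180, 18, 20), 151.5), ((318, 170, 26, 16), 250.0)]
```

```bash
python3 -c "
from rig import manip; print(manip.sign_off())"
```

```text
the job is handed in; nothing more can be done
None
```

The pestle lies in both saddles of its rest, and the swing handle and the lid are each out at their stops. I handed the job in at about 29 s with the arm clear and no verdict returned; the other items on the ledge weren't re-measured at the end.

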